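# Set the blank timer on the bag sealer by clicks and run a test seal

### The job

The print has worn off the bag sealer's black timer knob: turn it anticlockwise gently until it rests against its end stop, without forcing the stop, then clockwise exactly five clicks from there, and let go. Only then push the sealing arm fully down by its orange pad, hold it down for about two seconds and let it rise again. Leave the bread, jar and mug around the sealer where they are.

Things in the scene. Friction and masses are not known exactly. Their poses are not given: they have to be found in the camera images.
- sealer: Bag sealer, fixed. Origin on the counter under its middle, z up. A pale bar-shaped jaw unit (x 15 to 105 mm, y -180 to 180, 75 high) lies along y with the sealing arm above it; a grey control deck (x -150 to 10, y 10 to 180, 60 high) stands in front of its +y end and carries the timer knob.
- selector_axis (a point): Point on the timer knob's vertical axis, fixed to the sealer (does not turn with the knob), 82 mm above the counter. The knob is plain, round, black, with no mark: 42 mm grip diameter from 70 to 94 mm above the counter, over a 48 mm skirt (64 to 68 mm) on a flat 68 mm disc (top at 64 mm).
- selector_top (a point): Centre of the knob's top, 94 mm up, fixed to the sealer. 12 click positions, 24 degrees (0.419 rad) apart; the first is at the end stop, found by turning anticlockwise seen from above; it starts 2 to 5 clicks from it. A click takes up to about 0.18 N m; past its crest the knob pulls itself on into the next position, and let go, it settles in the nearest.
- selector_foot (a point): Centre of the disc under the knob, 64 mm up. The end stop is slightly sprung: from the first position the torque to turn on anticlockwise is at once about 0.5 N m and grows about 0.035 N m per 0.01 rad; more than 0.15 rad past it (about 1 N m) forces the stop and spoils the job. Let go, the knob returns to the first position.
- wiper (a joint): Timer wiper hidden inside the sealer, driven by the knob: m, 0 with the knob in its first position (end stop), 0.00001 more per click clockwise, so 0.00005 at five clicks. A click is far smaller than the error of this reading, so it cannot be used to count.
- jaw (a joint): Sealing arm hinge, rad: 0 raised (rest), 0.22 closed on the jaw, 0.25 its limit (the rubber gives). Fully down means above 0.2. A spring lifts it; holding it closed takes about 6 N at the pad.
- jaw_pad (a point): Middle of the upper face of the orange pad (55 by 60 mm) at the free (-y) end of the sealing arm; moves with it. The hinge is at sealer x 60, y 155 mm, 98 mm up, its axis along sealer x; the pad is 300 mm from it. Raised, this point is 175 mm above the counter; closed (0.22 rad) it is 65 mm lower, at the limit 74 mm lower and 10 mm further in -y.
- roll: A round crusty bread roll, to be left alone; 76 across and 48 high; stands on the table in the notch between the control deck and the handle end of the arm (mm). Origin at its underside.
- simit: A brown bread ring, to be left alone; 116 across and 24 high; lies on the table in front of the handle end (mm). Origin at its underside.
- sesame_jar: A small amber jar with a red cap, to be left alone; 64 across and 90 high; stands behind the sealer (mm). Origin at its underside.
- mug: A blue mug, to be left alone; 76 across and 85 high; stands behind the sealer (mm). Origin at its underside.

How it is judged:
By the outcome, as a careful person would: the job done as asked, in the order asked, and still so for the second after the job is handed in, with the robot touching nothing.
It also fails if it takes over 72 s, if anything falls off the work surface, if the arm or the gripper's body presses on something with over 40 N, if the wrist force passes 120 N, or if a joint passes its speed limit or range.

### The arm

A 6-joint arm with a two-finger parallel gripper is mounted at the origin on the work surface. World frame = base frame: x ahead of the robot, y to its left, z up, the work surface at z = 0. Lengths are in m, angles in rad, forces in N, time in s.
With the tool pointing down it reaches from about 0.325 to 0.875 m from the base axis. Payload 4.4 kg.
Tool frame: the origin (TCP) lies at the very end of the fingers, on their centre line; the grasp point (between the pads) lies manip.grasp_offset behind it (manip.grasp_offset is the distance from the TCP to the grasp point, in m); z points along the fingers, y is the line along which they close (so a half turn about z gives the same grasp; the last joint's range is limited). The gripper opens to 85 mm and grips with 20 to 120 N. Pads are 22 mm wide; open, the fingers measure 114 mm over their backs; the gripper's body (76 mm by 85 mm) begins 54 mm behind the grasp point. The pads swing forward as they close: fully open they stand 13 mm farther back than shut.
Start: joints at [1.099, 0.207, 1.542, -0, 1.393, -0.15], TCP at [0.182, 0.545, 0.192] pointing down, gripper open.
Joint ranges: [-2.73, 2.73], [-0.86, 2.22], [0.23, 2.46], [-1.11, 4.25], [0.08, 2.63], [-2.82, 2.82]. Speed limits (rad/s): [2.79, 2.79, 3.14, 3.14, 3.14, 3.14].

### API

Orientations are given as a unit quaternion [w, x, y, z].
In Python, from rig import state, viewer, order, manip gives the robot as it stands. The module is installed in compiled form; this text tells all that it offers.
- The arm moves only by the shell command python3 -m handwheel 'ROWS' [FORCE]. ROWS is JSON, a list of rows, each a list of 3 entries, a list of its own where there are three numbers: the shift along the world's x, y, z in m, then the turn about the world's z in rad, then the opening, from 0 (shut) to 1 (fully open). In form: [[[x, y, z], yaw, claw], ...]. A call has 1 to 12 rows; each row is the pose to reach, as a shift and turn from the pose commanded when the call began; what a row does not reach only later rows make up. A row lasts 1/8 s, in which the tool goes at most 62.5 mm and 10.7 degrees, less where a joint would pass 70% of its speed; a pose out of reach is approached as far as the arm can. A call with a gripper value outside its range is refused whole. The fingers move at their own pace and stop on an object; FORCE is the grip in N (left out, the last holds). Time passes only in rows, so rows that repeat a pose let the fingers close. It gives the time, the measured TCP pose, the force, the opening and the grip force at its end, in the units of the state.
- state(): the state, without advancing time (a new reading comes with each control period).
- viewer.read_camera(name): name is "side" or "top"; returns (picture, depth): 384x512x3 uint8, red, green, blue; 384x512 float32, m along the optical axis (not along the pixel's ray), 0 where there is no reading.
- viewer.camera_info(name): a dict with "intrinsics" (3x3 intrinsics, pixels), "D" ([k1, k2, p1, p2, k3] as OpenCV has them; the pictures are not rectified), "rvec" (rotation vector, rad) and "tvec" (3), from world to camera coordinates, as OpenCV has them. Camera axes: x right, y down, z forward; pixel columns grow to the right and rows downward; lengths in m; the calibration is good to about 2 mm. A picture is of the moment at which its call begins. camera_info takes no time and is no camera call.
- order.job_done(): hands the job in; it is judged then, once.
Trained networks look in the newest picture that a camera, given by its name, has taken for a name from the list of things; names that differ only in an ending like _2 or _b are one class to them, and where a whole thing is asked for, a point or a joint stands for the part that bears it (a point fixed in the world has none). Each returns a list of dicts, best first, with "score" (0 to 1); they miss things now and then, are a little off and sometimes report something else, mostly with a low value. They report only what shows in the picture. A call takes as long as a camera call.
- viewer.find_in(camera, target): "box" ([centre column, centre row, width, height] in pixels, round what is visible of it).
The state is a dict: "t": time; "joint_pos": joint angles; "joint_vel": joint speeds; "tau": joint torques, N m; "position": TCP position; "eef_rot": TCP orientation; "ft_force": force on the tool from outside, world axes, zero at the start; "torque": the same for the moment, N m; "opening": finger opening in m; "grip_force": force on a finger pad.
Only numpy, scipy, OpenCV 4.12 (cv2) and the standard library are available. Lean on these libraries where they do the work, as an engineer would, in place of code of your own. Each camera call takes 0.05 s, during which the arm holds its last target. There are 200 camera calls.

## Working session

There is one attempt and no reset: what is moved stays moved. The work goes in short steps, Python scripts to look and compute and a shell command to move; the robot and the scene stay as the last step left them, time stands still between calls to the robot, and variables do not carry over. Pictures are saved under pics/ and viewed, at most 10 in all, crops included, and the job is handed in when it is done.

```bash
mkdir -p pics
cat > h.py <<'E'
import numpy as np, cv2
from rig import state, viewer, order, manip
def world(cam,uv,d):
    c=viewer.camera_info(cam);K=np.array(c["intrinsics"]);D=np.array(c["D"])
    R,_=cv2.Rodrigues(np.array(c["rvec"],float));t=np.array(c["tvec"],float).ravel()
    p=cv2.undistortPoints(np.array([[uv]],float),K,D)[0,0]
    return R.T@(np.array([p[0]*d,p[1]*d,d])-t)
def onplane(cam,uv,z):
    a=world(cam,uv,0.0);b=world(cam,uv,1.0);return a+(b-a)*(z-a[2])/(b[2]-a[2])
E
python3 - <<'E'
from h import *
s=state();print(s);print(manip.grasp_offset)
for c in("side","top"):
    im,d=viewer.read_camera(c);cv2.imwrite(f"pics/{c}0.png",im[:,:,::-1]);np.save(c+"d.npy",d)
    for n in("sealer","selector_top","jaw_pad","roll","simit","sesame_jar","mug"):
        for r in viewer.find_in(c,n)[:2]:
            u,v=r["box"][:2];dd=d[int(v),int(u)]
            print(c,n,round(r["score"],2),np.round(r["box"]),np.round(world(c,(u,v),dd),3))
E
```

```text
{'t': 0.0, 'joint_pos': array([ 1.09848545e+00,  2.07409748e-01,  1.54297652e+00,  1.62542763e-05,
        1.39350562e+00, -1.50488699e-01]), 'joint_vel': array([-1.54988622e-04, -1.44883950e-03,  4.40012447e-04, -3.52064864e-05,
       -2.52767961e-04, -1.03010321e-03]), 'tau': array([-1.90100145e-03, -3.83036149e+01, -2.91592669e+01, -4.42859764e-04,
        1.05332662e-02,  3.82478646e-06]), 'position': array([0.18147514, 0.54470893, 0.19062099]), 'eef_rot': array([-3.59845595e-04,  1.60218912e-01,  9.87080837e-01, -1.09187447e-03]), 'ft_force': array([ 0.3066639 ,  0.37062427, -0.56957531]), 'torque': array([ 0.00236741, -0.02150881, -0.02650101]), 'grip_force': 0.0, 'opening': 0.08529070421708679}
0.0187
side sealer 0.72 [234. 219. 151. 136.] [0.564 0.077 0.033]
side selector_top 0.85 [233. 218. 158. 129.] [0.56  0.072 0.041]
side jaw_pad 0.81 [267. 188.  70.  64.] [0.634 0.032 0.151]
side roll 0.96 [206. 256.  32.  30.] [ 0.494 -0.039  0.039]
side simit 0.67 [228. 299.  59.  54.] [ 0.531 -0.129  0.002]
side sesame_jar 0.6 [298. 191.  27.  38.] [0.724 0.119 0.07 ]
side mug 0.68 [284. 166.  33.  40.] [0.711 0.231 0.067]
top sealer 0.63 [232. 211. 158. 145.] [0.54  0.079 0.059]
top sealer 0.48 [234. 169. 147.  57.] [0.627 0.069 0.143]
top selector_top 0.97 [230. 211. 159. 146.] [0.54  0.082 0.062]
top jaw_pad 0.58 [235. 170. 150.  61.] [0.625 0.066 0.142]
top jaw_pad 0.24 [231. 212. 156. 143.] [0.538 0.081 0.059]
top roll 0.74 [272. 231.  31.  32.] [ 0.49  -0.015  0.048]
top simit 0.98 [320. 216.  45.  46.] [ 0.524 -0.14  -0.   ]
top sesame_jar 0.56 [206. 135.  27.  30.] [0.715 0.133 0.09 ]
top mug 0.89 [148. 138.  46.  38.] [0.73  0.291 0.002]
top mug 0.36 [321. 215.  47.  44.] [ 0.526 -0.143  0.   ]
```

Run:
```python
import cv2
im=cv2.imread("pics/top0.png")[100:300,120:370];cv2.imwrite("pics/topc.png",cv2.resize(im,(750,600),interpolation=cv2.INTER_CUBIC))
im=cv2.imread("pics/side0.png")[120:340,130:380-0];cv2.imwrite("pics/sidec.png",cv2.resize(im,None,fx=2.7,fy=2.7,interpolation=cv2.INTER_CUBIC))
```

```text
(no output)
```

View pics/topc.png

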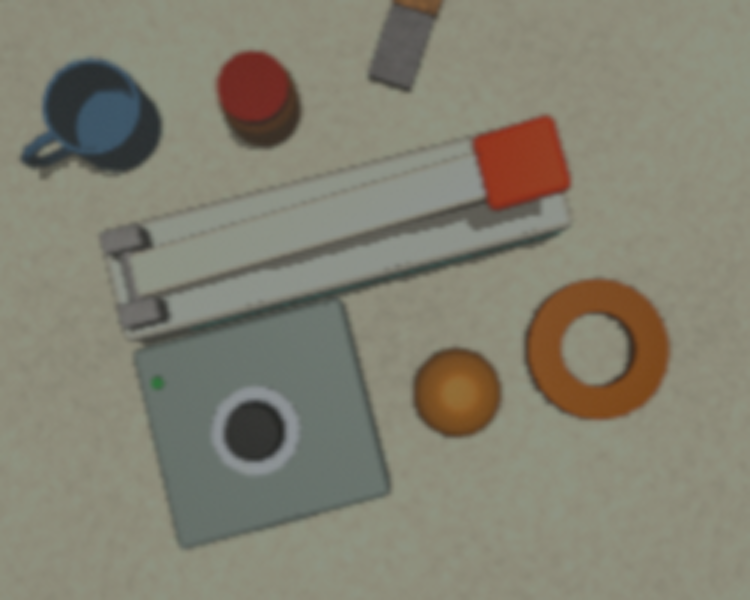

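View pics/sidec.png

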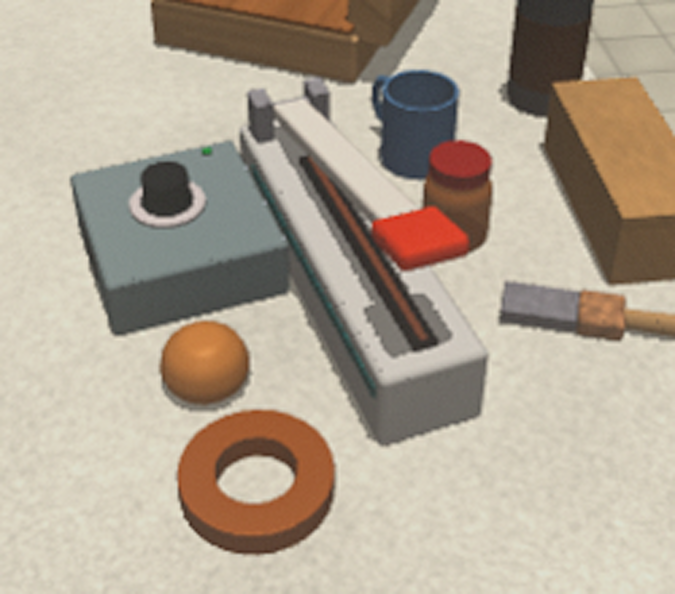

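The top crop shows the knob at crop (255,431), which is pixel (205,243.7), and the orange pad at crop (522,162), which is pixel (294,154). The roll and ring are to the right of the deck. The side view confirms the arm is raised.

Run:
```python
from h import *
def blobs(c,win,f):
    im=cv2.imread(f"pics/{c}0.png").astype(int);m=f(im[...,0],im[...,1],im[...,2]).astype(np.uint8)
    k=np.zeros_like(m);u0,u1,v0,v1=win;k[v0:v1,u0:u1]=m[v0:v1,u0:u1]
    n,l,st,ce=cv2.connectedComponentsWithStats(k);i=1+np.argmax(st[1:,4]);return ce[i],st[i],l==i
d=np.load("topd.npy");ds=np.load("sided.npy")
ck,st,m=blobs("top",(185,225,225,265),lambda b,g,r:(r<75)&(g<75)&(b<75))
print("knob top px",ck,st,onplane("top",ck,.094),np.median(d[m]),world("top",ck,np.median(d[m])))
cd,st,m=blobs("top",(185,225,225,265),lambda b,g,r:(b>g+5)&(b>140))
hull=cv2.convexHull(np.argwhere(m)[:,::-1].astype(np.float32));(e,ax,an)=cv2.fitEllipse(hull)
print("disc",e,ax,onplane("top",e,.064))
cs,st,m=blobs("side",(175,210,175,205),lambda b,g,r:(r<75)&(g<75)&(b<75))
print("side knob",cs,st,onplane("side",cs,.085))
u,v=st[0]+st[2]/2,st[1]+8
for c,w,dd in(("top",(270,320,130,175),d),("side",(260,310,190,225),ds)):
    cp,st,m=blobs(c,w,lambda b,g,r:(r>150)&(g<90)&(b<80))
    P=np.array([world(c,(u,v),dd[v,u]) for v,u in np.argwhere(m) if dd[v,u]>0]);P=P[P[:,2]>.15]
    print("pad",c,cp,st,onplane(c,cp,.172),P.mean(0),cv2.minAreaRect(P[:,:2].astype(np.float32)*1000),np.percentile(P[:,2],[5,50,95]))
# deck orientation
P=[];
for v in range(195,290):
  for u in range(160,255):
    p=world("top",(u,v),d[v,u])
    if .055<p[2]<.066:P.append(p)
P=np.array(P);print("deck",cv2.minAreaRect(P[:,:2].astype(np.float32)*1000))
```

```text
knob top px [204.55405405 243.22972973] [195 234  20  19 296] [0.46836387 0.13897325 0.094     ] 0.81448615 [0.468321   0.13905174 0.09335342]Traceback (most recent call last):
  File "<stdin>", line 9, in <module>
  File "<stdin>", line 5, in blobs
    return _wrapfunc(a, 'argmax', axis=axis, out=out, **kwds)
    return bound(*args, **kwds)
ValueError: attempt to get argmax of an empty sequence
```

Run:
```python
from h import *
def blobs(c,win,f):
    im=cv2.imread(f"pics/{c}0.png").astype(int);m=f(im[...,0],im[...,1],im[...,2]).astype(np.uint8)
    k=np.zeros_like(m);u0,u1,v0,v1=win;k[v0:v1,u0:u1]=m[v0:v1,u0:u1]
    n,l,st,ce=cv2.connectedComponentsWithStats(k);i=1+np.argmax(st[1:,4]) if n>1 else 0;return ce[i],st[i],l==i
d=np.load("topd.npy");ds=np.load("sided.npy")
im=cv2.imread("pics/top0.png");print(im[243,192:218].tolist()[:4])
cd,st,m=blobs("top",(185,225,225,265),lambda b,g,r:(r>g-3)&(b>g-3)&(r>125))
print(st)
hull=cv2.convexHull(np.argwhere(m)[:,::-1].astype(np.float32))
if len(hull)>5:
  (e,ax,an)=cv2.fitEllipse(hull);print("disc",e,ax,onplane("top",e,.064))
cs,st,m=blobs("side",(175,210,175,205),lambda b,g,r:(r<75)&(g<75)&(b<75))
Q=np.array([world("side",(u,v),ds[v,u]) for v,u in np.argwhere(m)]);Q=Q[(Q[:,2]>.0925)]
print("side knob top pts",len(Q),Q.mean(0) if len(Q) else 0)
for c,w,dd in(("top",(270,320,130,175),d),("side",(260,310,190,225),ds)):
    cp,st,m=blobs(c,w,lambda b,g,r:(r>150)&(g<90)&(b<80))
    P=np.array([world(c,(u,v),dd[v,u]) for v,u in np.argwhere(m) if dd[v,u]>0]);P=P[P[:,2]>.15]
    print("pad",c,cp,st,onplane(c,cp,.172),P.mean(0),cv2.minAreaRect(P[:,:2].astype(np.float32)*1000),np.percentile(P[:,2],[5,50,95]))
P=[]
for v in range(195,290):
  for u in range(160,255):
    p=world("top",(u,v),d[v,u])
    if .055<p[2]<.063:P.append(p)
P=np.array(P);print("deck",cv2.minAreaRect(P[:,:2].astype(np.float32)*1000))
```

```text
[[147, 144, 139], [142, 139, 133], [111, 109, 105], [70, 70, 68]]
[     0      0    512    384 196608]
side knob top pts 136 [0.46846532 0.12405224 0.10735608]Traceback (most recent call last):
  File "<stdin>", line 18, in <module>
  File "h.py", line 4, in world
    c=viewer.camera_info(cam);K=np.array(c["intrinsics"]);D=np.array(c["D"])
ValueError: time passes only in moves, steps and waits
```

```bash
sed -i '1a from functools import lru_cache' h.py; sed -i 's/c=viewer.camera_info(cam);K/c=info(cam);K/' h.py
cat >> h.py <<'E'
@lru_cache
def info(c): return viewer.camera_info(c)
def blobs(im,win,f):
    im=im.astype(int);m=f(im[...,0],im[...,1],im[...,2]).astype(np.uint8)
    k=np.zeros_like(m);u0,u1,v0,v1=win;k[v0:v1,u0:u1]=m[v0:v1,u0:u1]
    n,l,st,ce=cv2.connectedComponentsWithStats(k);i=1+np.argmax(st[1:,4]) if n>1 else 0;return ce[i],st[i],l==i
E
python3 - <<'E'
from h import *
d=np.load("topd.npy");ds=np.load("sided.npy")
im=cv2.imread("pics/top0.png");sd=cv2.imread("pics/side0.png")
cd,st,m=blobs(im,(185,225,225,265),lambda b,g,r:(b>g)&(r>118))
hull=cv2.convexHull(np.argwhere(m)[:,::-1].astype(np.float32))
print(st,len(hull))
if len(hull)>5:
  (e,ax,an)=cv2.fitEllipse(hull);print("disc",e,ax,onplane("top",e,.064))
cs,st,m=blobs(sd,(175,210,175,205),lambda b,g,r:(r<75)&(g<75)&(b<75))
print("side knob",cs,st,onplane("side",cs,.084))
for c,w,dd,I in(("top",(270,320,130,175),d,im),("side",(260,310,190,225),ds,sd)):
    cp,st,m=blobs(I,w,lambda b,g,r:(r>150)&(g<90)&(b<80))
    P=np.array([world(c,(u,v),dd[v,u]) for v,u in np.argwhere(m) if dd[v,u]>0]);P=P[P[:,2]>.15]
    print("pad",c,cp,st,onplane(c,cp,.172),P.mean(0),cv2.minAreaRect(P[:,:2].astype(np.float32)*1000),np.percentile(P[:,2],[5,50,95]))
P=np.array([world("top",(u,v),d[v,u]) for v in range(195,290) for u in range(160,255)])
P=P[(P[:,2]>.055)&(P[:,2]<.063)];print("deck",cv2.minAreaRect(P[:,:2].astype(np.float32)*1000))
E
```

```text
[191 229  29  29 260] 21
disc (204.76194763183594, 243.0883026123047) (28.2916259765625, 28.47686767578125) [0.46668866 0.14213039 0.064     ]
side knob [190.9704918  189.60983607] [183 180  18  20 305] [0.46780429 0.13746148 0.084     ]
pad top [255.5 191.5] [     0      0    512    384 196608] [0.57637054 0.024039   0.172     ] [0.73525103 0.1552202  0.16122226] ((718.8408203125, 13.85516357421875), (1098.531005859375, 250.86517333984375), 78.65462493896484) [0.15029462 0.15943159 0.17872266]
pad side [285.49321267 206.12895928] [268 196  35  21 442] [ 0.65493767 -0.05544943  0.172     ] [ 0.653633   -0.06053267  0.17629988] ((652.5099487304688, -49.50889587402344), (52.555274963378906, 70.49779510498047), 10.718506813049316) [0.17022486 0.17670192 0.18078589]
deck ((477.19696044921875, 133.4498291015625), (164.57379150390625, 182.9016571044922), 13.357587814331055)
```

Knob at about (0.468, 0.1395), sealer yaw about +13°, pad at about (0.654, -0.055). These agree with the geometry given. I'll go above the knob, pre-turned clockwise so the wrist has range.

```bash
python3 -m handwheel '[[[0.03,-0.04,0],-0.18,1],[[0.06,-0.085,0],-0.36,1],[[0.09,-0.13,0],-0.54,1],[[0.12,-0.17,0],-0.72,1],[[0.15,-0.21,0],-0.9,1],[[0.18,-0.255,0],-1.08,1],[[0.21,-0.3,0],-1.26,1],[[0.24,-0.34,0],-1.44,1],[[0.265,-0.375,0],-1.62,1],[[0.286,-0.4055,-0.02],-1.8,1],[[0.286,-0.4055,-0.03],-1.98,1],[[0.286,-0.4055,-0.03],-2.05,1]]' 60
python3 -m handwheel '[[[0,0,0],0,1],[[0,0,0],0,1]]'
python3 - <<'E'
from h import *
s=state();print(s["position"],s["joint_pos"],s["torque"],s["ft_force"])
im,d=viewer.read_camera("side");cv2.imwrite("pics/s1.png",cv2.resize(im[90:290,110:310,::-1],(600,600),interpolation=cv2.INTER_CUBIC))
E
```

```text
t: 2.3
position: [0.4673, 0.1391, 0.1606]
eef_rot: [-0.0, 0.928, 0.373, -0.001]
ft_force: [-0.1, 0.1, 0.6]
opening: 0.0856
grip_force: 0.0
t: 2.55
position: [0.4681, 0.1401, 0.1621]
eef_rot: [0.0, 0.927, 0.376, 0.0]
ft_force: [-0.3, -0.2, -0.1]
opening: 0.0855
grip_force: 0.0
[0.46805424 0.1401109  0.16209765] [1.13492989e-01 4.87195494e-02 1.78248630e+00 7.57584602e-06
 1.30975491e+00 9.13238715e-01] [ 0.03717824 -0.00535504 -0.03535819] [-0.25278523 -0.17036141 -0.05517602]
```

View pics/s1.png

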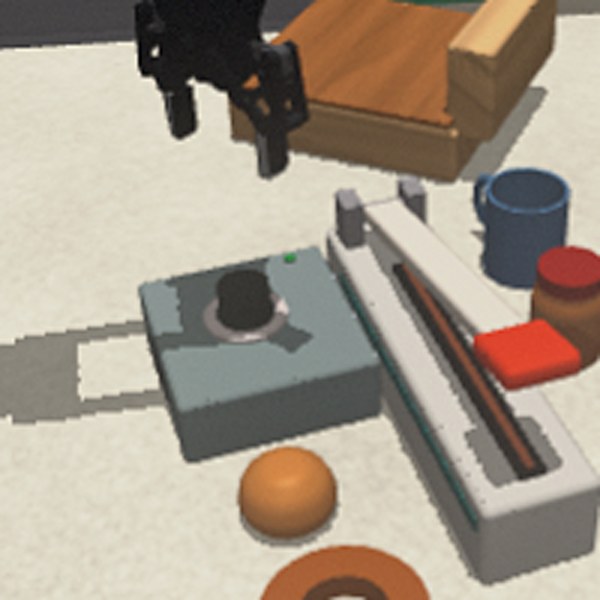

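The image shows the open fingers above the knob at crop (243,300), clear of everything. Next I descend and grip.

```bash
python3 -m handwheel '[[[0,0,-0.04],0,1],[[0,0,-0.07],0,1],[[0,0,-0.085],0,1],[[0,0,-0.095],0,1],[[0,0,-0.095],0,1]]'
python3 -m handwheel '[[[0,0,0],0,0.4],[[0,0,0],0,0.4],[[0,0,0],0,0.3],[[0,0,0],0,0.3],[[0,0,0],0,0.2],[[0,0,0],0,0.2]]' 50
python3 -c "
from h import *
s=state();print(s['position'],s['torque'],s['ft_force'])"
```

```text
t: 3.22
position: [0.4679, 0.1401, 0.0668]
eef_rot: [-0.0, 0.927, 0.376, -0.0]
ft_force: [-0.7, -0.3, -0.4]
opening: 0.0854
grip_force: 0.0
t: 3.98
position: [0.4678, 0.14, 0.0668]
eef_rot: [-0.0, 0.927, 0.375, -0.0]
ft_force: [-0.2, -0.5, 0.3]
opening: 0.0171
grip_force: 0.0
[0.46782242 0.13997005 0.06676292] [0.00555713 0.02380888 0.01741899] [-0.19538607 -0.52441469  0.30431145]
```

Run:
```python
from h import *
im,d=viewer.read_camera("side");cv2.imwrite("pics/s2.png",cv2.resize(im[120:270,120:270,::-1],(600,600),interpolation=cv2.INTER_CUBIC))
s=state();print(s["opening"],s["grip_force"])
c=info("side")
for P in ([.468,.14,.067],[.468,.14,.094],[.468,.14,.064]):print(cv2.projectPoints(np.array([P]),np.array(c["rvec"],float),np.array(c["tvec"],float),np.array(c["intrinsics"]),np.array(c["D"]))[0].ravel())
```

```text
0.017413118600885475 0.0
[191.68744613 194.57556549]
[190.65663425 185.60376092]
[191.79999526 195.55431087]
```

View pics/s2.png

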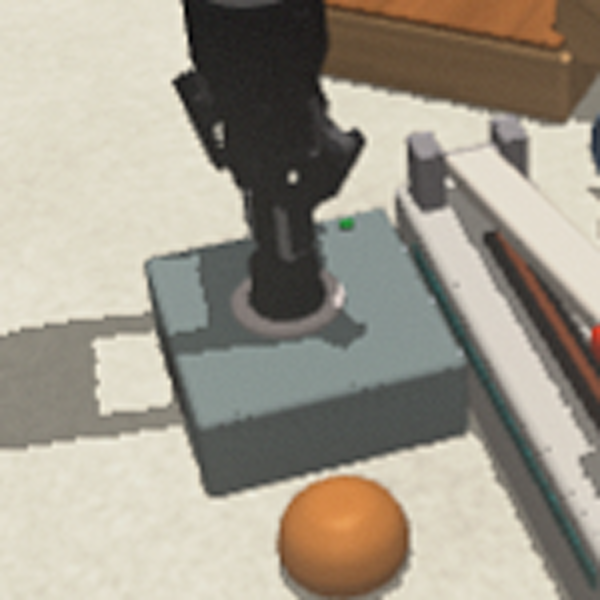

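Run:
```python
from h import *
im,d=viewer.read_camera("side")
for cy in range(140,330,12):
    r=[]
    for cx in (265,285,305):
        u,v=120+cx/4,120+cy/4;r.append((np.round(1000*world("side",(u,v),d[int(round(v)),int(round(u))])).astype(int).tolist(),im[int(v),int(u)].tolist()))
    print(cy,r)
im,d=viewer.read_camera("top");cv2.imwrite("pics/t2.png",cv2.resize(im[170:320,130:280,::-1],(600,600),interpolation=cv2.INTER_CUBIC))
```

```text
140 [([467, 119, 193], [42, 41, 38]), ([478, 114, 196], [45, 42, 40]), ([489, 121, 190], [45, 42, 40])]
152 [([467, 119, 185], [44, 44, 40]), ([477, 119, 185], [45, 44, 43]), ([488, 127, 178], [43, 42, 40])]
164 [([466, 119, 178], [45, 43, 42]), ([477, 119, 177], [45, 43, 39]), ([487, 128, 170], [42, 41, 38])]
176 [([463, 152, 148], [47, 46, 45]), ([476, 119, 169], [55, 55, 51]), ([486, 132, 159], [43, 41, 42])]
188 [([463, 144, 145], [46, 45, 40]), ([475, 115, 163], [46, 43, 40]), ([487, 101, 172], [44, 45, 41])]
200 [([462, 145, 136], [44, 44, 42]), ([474, 119, 153], [47, 45, 43]), ([486, 102, 163], [47, 45, 41])]
212 [([461, 144, 129], [47, 46, 42]), ([473, 126, 140], [68, 67, 63]), ([485, 106, 152], [44, 44, 42])]
224 [([460, 143, 121], [48, 47, 43]), ([473, 122, 134], [74, 73, 70]), ([484, 124, 132], [43, 44, 41])]
236 [([460, 141, 113], [49, 46, 45]), ([472, 120, 127], [76, 75, 72]), ([483, 127, 121], [48, 46, 42])]
248 [([458, 156, 94], [50, 49, 46]), ([471, 124, 116], [85, 83, 80]), ([483, 125, 114], [52, 51, 48])]
260 [([458, 144, 94], [47, 46, 46]), ([469, 142, 94], [56, 54, 53]), ([481, 142, 93], [44, 45, 41])]
272 [([458, 132, 94], [51, 48, 47]), ([469, 130, 94], [47, 49, 46]), ([481, 131, 93], [50, 48, 45])]
284 [([457, 125, 90], [46, 46, 41]), ([469, 123, 91], [48, 47, 47]), ([480, 125, 88], [46, 44, 44])]
296 [([456, 128, 79], [50, 50, 45]), ([468, 125, 80], [46, 47, 42]), ([480, 127, 78], [48, 47, 43])]
308 [([455, 127, 71], [51, 48, 46]), ([467, 125, 72], [48, 47, 44]), ([479, 126, 70], [46, 46, 43])]
320 [([455, 124, 64], [127, 120, 117]), ([467, 119, 68], [92, 87, 84]), ([478, 121, 64], [135, 129, 123])]
```

View pics/t2.png

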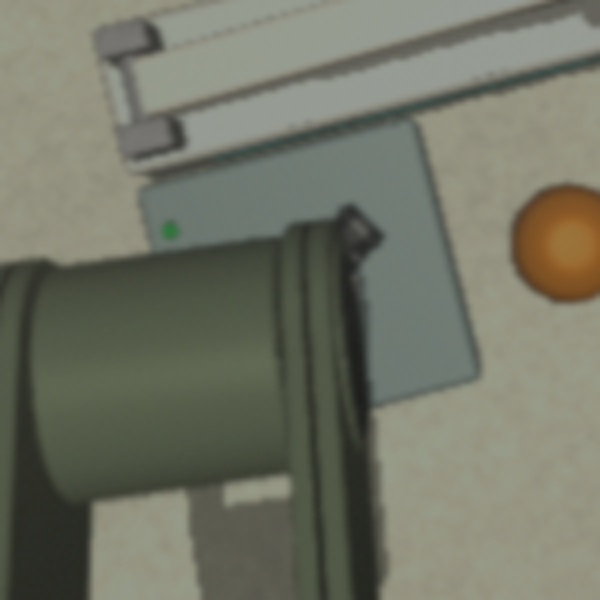

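Depth shows the fingertips are at z of about 0.11, though the reported TCP is 0.067, so the fingers closed above the knob top. I'll open and measure the tips directly.

```bash
python3 -m handwheel '[[[0,0,0],0,1],[[0,0,0],0,1],[[0,0,0],0,1],[[0,0,0],0,1],[[0,0,-0.015],0,1],[[0,0,-0.015],0,1]]'
cat > tips.py <<'E'
from h import *
import sys
im,d=viewer.read_camera("side");h,w=d.shape
c=info("side");K=np.array(c["intrinsics"]);D=np.array(c["D"]);R,_=cv2.Rodrigues(np.array(c["rvec"],float));t=np.array(c["tvec"],float).ravel()
uv=np.stack(np.meshgrid(np.arange(w),np.arange(h)),-1).reshape(-1,1,2).astype(float)
n=cv2.undistortPoints(uv,K,D).reshape(h,w,2);P=(np.dstack([n*d[...,None],d])-t)@R
dark=(im.max(2)<110)&(im.max(2).astype(int)-im.min(2)<14)
s=state();q=s["position"]
m=dark&(d>0)&(np.hypot(P[...,0]-q[0],P[...,1]-q[1])<.075)&(P[...,2]>.07)
a=2*np.arctan2(s["eef_rot"][2],s["eef_rot"][1])-np.pi/2   # closing line angle
X=P[m]-q; y=X[:,0]*np.cos(a)+X[:,1]*np.sin(a); x=-X[:,0]*np.sin(a)+X[:,1]*np.cos(a)
print("closing angle",a,"tcp",q)
for lo in np.arange(-.065,.065,.01):
    k=(y>lo)&(y<=lo+.01)
    if k.any(): print(round(lo,3),k.sum(),"minz",np.round(np.sort(P[m][k][:,2])[:6],3),"x",x[k][np.argsort(P[m][k][:,2])[:3]].round(3))
cv2.imwrite("pics/"+sys.argv[1],cv2.resize(im[120:270,120:270,::-1],(600,600),interpolation=cv2.INTER_CUBIC))
E
python3 tips.py s3.png
```

```text
t: 4.88
position: [0.4659, 0.1398, 0.0499]
eef_rot: [-0.001, 0.927, 0.375, -0.002]
ft_force: [-0.5, 0.4, 0.5]
opening: 0.0854
grip_force: 0.0
closing angle -0.8009876825204243 tcp [0.46656954 0.13982447 0.05048639]
-0.065 231 minz [0.115 0.133 0.135 0.148 0.15  0.15 ] x [-0.006 -0.006 -0.006]
-0.055 148 minz [0.108 0.111 0.113 0.116 0.119 0.123] x [-0.01  -0.012 -0.011]
-0.045 176 minz [0.106 0.108 0.108 0.109 0.109 0.109] x [ 0.005 -0.007 -0.005]
-0.035 66 minz [0.158 0.16  0.161 0.162 0.162 0.163] x [-0.01  -0.007 -0.016]
-0.025 89 minz [0.092 0.093 0.093 0.094 0.094 0.094] x [ 0.005  0.011 -0.004]
-0.015 242 minz [0.07  0.071 0.073 0.074 0.074 0.077] x [-0.016 -0.014 -0.017]
-0.005 299 minz [0.071 0.072 0.072 0.072 0.074 0.075] x [-0.016 -0.018 -0.015]
0.005 493 minz [0.07  0.07  0.071 0.071 0.072 0.072] x [-0.013 -0.012 -0.01 ]
0.015 955 minz [0.07  0.07  0.07  0.071 0.071 0.071] x [ 0.008 -0.    -0.005]
0.025 1291 minz [0.164 0.164 0.164 0.166 0.168 0.169] x [ 0.012 -0.015 -0.016]
0.035 890 minz [0.105 0.108 0.12  0.122 0.122 0.128] x [-0.01  -0.01  -0.011]
0.045 516 minz [0.103 0.105 0.108 0.108 0.108 0.109] x [-0.004 -0.01  -0.005]
0.055 434 minz [0.111 0.113 0.114 0.114 0.114 0.115] x [-0.001  0.001 -0.005]
```

View pics/s3.png

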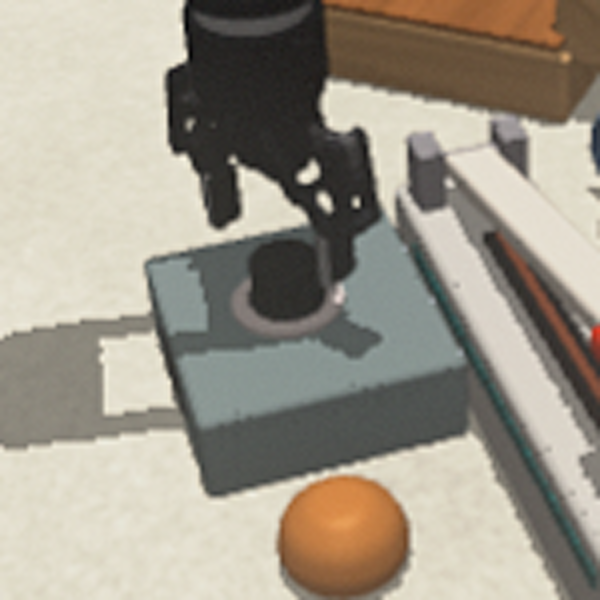

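The open tips sit about 55 mm above the reported TCP, roughly 42 mm when shut. They straddle the knob evenly but too high, so I'll lower by another 25 mm, watching force, and then grip.

```bash
python3 -m handwheel '[[[0,0,-0.008],0,1],[[0,0,-0.016],0,1],[[0,0,-0.024],0,1],[[0,0,-0.024],0,1]]'
python3 -m handwheel '[[[0,0,0],0,0.5],[[0,0,0],0,0.5],[[0,0,0],0,0.3],[[0,0,0],0,0.3],[[0,0,0],0,0.3],[[0,0,0],0,0.3]]' 50
python3 -c "
from h import *
s=state();print(s['position'],s['torque'],s['ft_force'])"
```

```text
t: 5.42
position: [0.4669, 0.1399, 0.0268]
eef_rot: [-0.0, 0.927, 0.375, -0.001]
ft_force: [0.2, 1.2, 0.5]
opening: 0.0854
grip_force: 0.0
t: 6.18
position: [0.4656, 0.1423, 0.0287]
eef_rot: [-0.003, 0.927, 0.375, -0.001]
ft_force: [-7.5, 6.0, 9.5]
opening: 0.0403
grip_force: 52.2
[0.46561052 0.14233005 0.02872053] [ 1.22594622e+00  1.35505497e+00 -2.32164251e-04] [-7.54762979  5.96141954  9.5386559 ]
```

```bash
python3 -m handwheel '[[[-0.001,0.0015,0.001],0,0.3],[[-0.002,0.002,0.002],0,0.3],[[-0.002,0.002,0.002],0,0.3],[[-0.002,0.002,0.002],0,0.3]]' 50
python3 -c "
from h import *
s=state();print(s['position'],s['torque'],s['ft_force'])"
```

```text
t: 6.68
position: [0.4656, 0.1422, 0.029]
eef_rot: [-0.0, 0.927, 0.375, -0.0]
ft_force: [4.1, 4.0, -13.6]
opening: 0.04
grip_force: 54.0
[0.46564064 0.14223788 0.02897644] [ 0.83353108 -0.34482179 -0.03341627] [  4.10833832   3.97818218 -13.6435782 ]
```

```bash
python3 -m handwheel '[[[0.0005,0.001,-0.001],0,0.3],[[0.0005,0.001,-0.001],0.1,0.3],[[0.0005,0.001,-0.001],0.2,0.3],[[0.0005,0.001,-0.001],0.2,0.3]]' 50
python3 -c "
from h import *
s=state();print(s['position'],s['torque'],s['ft_force'],s['joint_pos'][5])"
python3 -m handwheel '[[[0,0,0],0.1,0.3],[[0,0,0],0.2,0.3],[[0,0,0],0.2,0.3]]' 50
python3 -c "
from h import *
s=state();print(s['position'],s['torque'],s['ft_force'],s['joint_pos'][5])"
```

```text
t: 7.18
position: [0.466, 0.1419, 0.0289]
eef_rot: [0.001, 0.885, 0.466, -0.001]
ft_force: [-0.3, -3.2, -3.5]
opening: 0.0405
grip_force: 55.3
[0.46598802 0.14190044 0.02888866] [-0.24018692  0.39495519 -0.00716725] [-0.25433805 -3.16921586 -3.49557423] 0.7219944483769558
t: 7.55
position: [0.4664, 0.1417, 0.0289]
eef_rot: [0.001, 0.834, 0.551, -0.001]
ft_force: [1.6, -5.2, -2.9]
opening: 0.0401
grip_force: 55.6
[0.46643417 0.14166784 0.02888594] [-0.6729715   0.21667944  0.05400673] [ 1.56114564 -5.20074805 -2.94034686] 0.5231251563910186
```

```bash
cat > p.py <<'E'
from h import *
s=state();q=s["eef_rot"];a=2*np.arctan2(q[2],q[1])-np.pi/2
print("yaw %.3f turned %.3f  tz %.3f"%(a,a+.801,s["torque"][2]),s["ft_force"].round(1),s["position"].round(4),s["grip_force"].round(0))
E
python3 -m handwheel '[[[0,-0.0005,0],0.1,0.3],[[0,-0.0005,0],0.1,0.3]]' && python3 p.py
python3 -m handwheel '[[[0,-0.0005,0],0.1,0.3],[[0,-0.0005,0],0.1,0.3]]' && python3 p.py
python3 -m handwheel '[[[0,0,0],0.1,0.3],[[0,0,0],0.1,0.3]]' && python3 p.py
python3 -m handwheel '[[[0,0,0],0.09,0.3],[[0,0,0],0.09,0.3]]' && python3 p.py
python3 -m handwheel '[[[0,0,0],0.08,0.3],[[0,0,0],0.08,0.3]]' && python3 p.py
```

```text
t: 7.8
position: [0.4667, 0.1416, 0.0289]
eef_rot: [0.001, 0.806, 0.592, -0.0]
ft_force: [2.2, -5.3, -5.3]
opening: 0.0403
grip_force: 55.3
t: 8.05
position: [0.4669, 0.1415, 0.0289]
eef_rot: [0.001, 0.776, 0.631, 0.0]
ft_force: [3.7, -4.5, -6.9]
opening: 0.0408
grip_force: 55.1
t: 8.3
position: [0.4672, 0.1415, 0.0289]
eef_rot: [0.001, 0.743, 0.669, 0.0]
ft_force: [2.9, -5.5, -7.0]
opening: 0.0404
grip_force: 54.8
t: 8.55
position: [0.4674, 0.1414, 0.0289]
eef_rot: [0.001, 0.712, 0.702, 0.0]
ft_force: [4.2, -5.0, -7.9]
opening: 0.0404
grip_force: 54.7
t: 8.8
position: [0.4677, 0.1414, 0.029]
eef_rot: [0.001, 0.684, 0.73, 0.0]
ft_force: [4.2, -5.1, -6.9]
opening: 0.0404
grip_force: 54.8Traceback (most recent call last):
  File "p.py", line 3, in <module>
    print("yaw %.3f turned %.3f  tz %.3f"%(a,a+.801,s["torque"][2]),s["ft_force"].round(1),s["position"].round(4),s["grip_force"].round(0))
                                                                                                                  ^^^^^^^^^^^^^^^^^^^^^
AttributeError: 'float' object has no attribute 'round'
Tra
[... 904 characters left out ...]
tz %.3f"%(a,a+.801,s["torque"][2]),s["ft_force"].round(1),s["position"].round(4),s["grip_force"].round(0))
                                                                                                                  ^^^^^^^^^^^^^^^^^^^^^
AttributeError: 'float' object has no attribute 'round'
Traceback (most recent call last):
  File "p.py", line 3, in <module>
    print("yaw %.3f turned %.3f  tz %.3f"%(a,a+.801,s["torque"][2]),s["ft_force"].round(1),s["position"].round(4),s["grip_force"].round(0))
                                                                                                                  ^^^^^^^^^^^^^^^^^^^^^
AttributeError: 'float' object has no attribute 'round'
```

```bash
sed -i 's/s\["grip_force"\].round(0)/round(s["grip_force"])/' p.py; python3 p.py
```

```text
yaw 0.065 turned 0.866  tz -0.127 [ 4.2 -5.1 -6.9] [0.4677 0.1414 0.029 ] 55
```

```bash
python3 -m handwheel '[[[0,0,0],0.1,0.3],[[0,0,0],0.1,0.3]]' >/dev/null&& python3 p.py
python3 -m handwheel '[[[0,0,0],0.06,0.3],[[0,0,0],0.06,0.3]]' >/dev/null && python3 p.py
```

```text
yaw 0.166 turned 0.967  tz -0.052 [ 5.4 -3.9 -8.8] [0.4679 0.1414 0.0289] 55
yaw 0.226 turned 1.027  tz -0.052 [ 7.  -3.7 -8.2] [0.468  0.1414 0.0289] 55
```

```bash
python3 -m handwheel '[[[0.0005,-0.0003,-0.0005],0.07,0.3],[[0.0005,-0.0003,-0.0005],0.07,0.3]]' >/dev/null&& python3 p.py
python3 -m handwheel '[[[0,0,0],0.07,0.3],[[0,0,0],0.07,0.3]]' >/dev/null && python3 p.py
python3 -m handwheel '[[[0,0,0],0.06,0.3],[[0,0,0],0.06,0.3]]' >/dev/null && python3 p.py
python3 -m handwheel '[[[0,0,0],0.05,0.3],[[0,0,0],0.05,0.3]]' >/dev/null && python3 p.py
```

```text
yaw 0.296 turned 1.097  tz 0.015 [ 4.1 -4.3 -7. ] [0.4682 0.1415 0.0289] 55
yaw 0.366 turned 1.167  tz 0.106 [ 4.3 -3.9 -4.9] [0.4684 0.1415 0.0289] 55
yaw 0.426 turned 1.227  tz 0.106 [ 4.7 -3.6 -6. ] [0.4686 0.1416 0.0289] 55
yaw 0.475 turned 1.276  tz -0.006 [ 5.1 -2.4 -6.2] [0.4687 0.1416 0.0289] 55
```

```bash
python3 -m handwheel '[[[0,0,0],0.05,0.3],[[0,0,0],0.05,0.3]]' >/dev/null&& python3 p.py
```

```text
yaw 0.525 turned 1.326  tz -0.055 [ 4.1 -1.9 -5.4] [0.4689 0.1418 0.0291] 55
```

Not the stop, since the torque is tiny. I continue to the next candidate, about 1.69.

```bash
python3 -m handwheel '[[[0,0,0],0.07,0.3],[[0,0,0],0.07,0.3]]' >/dev/null&& python3 p.py
python3 -m handwheel '[[[0,0,0],0.1,0.3],[[0,0,0],0.1,0.3]]' >/dev/null&& python3 p.py
python3 -m handwheel '[[[0,0,0],0.1,0.3],[[0,0,0],0.1,0.3]]' >/dev/null&& python3 p.py
python3 -m handwheel '[[[0,0,0],0.06,0.3],[[0,0,0],0.06,0.3]]' >/dev/null && python3 p.py
python3 -m handwheel '[[[0,0,0],0.05,0.3],[[0,0,0],0.05,0.3]]' >/dev/null && python3 p.py
```

```text
yaw 0.595 turned 1.396  tz -0.080 [ 4.8 -2.1 -5.9] [0.469  0.1419 0.0291] 55
yaw 0.696 turned 1.497  tz 0.038 [ 6.  -2.7 -5.9] [0.4692 0.142  0.0291] 55
yaw 0.796 turned 1.597  tz 0.187 [ 5.6 -1.3 -7.1] [0.4695 0.1422 0.0291] 55
yaw 0.856 turned 1.657  tz 0.035 [ 6.8 -1.2 -7. ] [0.4696 0.1423 0.0291] 55
yaw 0.905 turned 1.706  tz -0.162 [ 6.1 -0.3 -9.4] [0.4697 0.1424 0.0291] 55
```

```bash
python3 -m handwheel '[[[0,0,0],0.03,0.3],[[0,0,0],0.03,0.3]]' >/dev/null && python3 p.py
```

```text
yaw 0.935 turned 1.736  tz 0.037 [ 6.7 -0.9 -7.1] [0.4697 0.1425 0.0291] 55
```

```bash
python3 -m handwheel '[[[0,0,0],0,0.3]]' >/dev/null && python3 p.py
python3 -m handwheel '[[[0,0,0],0.04,0.3],[[0,0,0],0.04,0.3]]' >/dev/null && python3 p.py
python3 -m handwheel '[[[0,0,0],0,0.3]]' >/dev/null && python3 p.py
```

```text
yaw 0.935 turned 1.736  tz -0.299 [ 6.1 -0.5 -6.4] [0.4697 0.1425 0.0291] 56
yaw 0.975 turned 1.776  tz -0.062 [ 7.5  1.  -8. ] [0.4698 0.1426 0.0291] 56
yaw 0.975 turned 1.776  tz -0.157 [ 6.8 -1.5 -7.2] [0.4698 0.1425 0.0291] 56
```

```bash
echo 'print("tau6 %.3f"%s["tau"][5])' >> p.py
for i in 1 2 3 4; do python3 -m handwheel '[[[0,0,0],0,0.3]]' >/dev/null && python3 p.py; done
```

```text
yaw 0.975 turned 1.776  tz -0.160 [ 6.7  0.9 -8.9] [0.4698 0.1426 0.0291] 55
tau6 -0.079
yaw 0.975 turned 1.776  tz -0.023 [ 6.3 -0.2 -7.8] [0.4698 0.1426 0.0291] 56
tau6 -0.060
yaw 0.975 turned 1.776  tz -0.037 [ 6.1  0.7 -7.8] [0.4698 0.1426 0.0291] 56
tau6 -0.095
yaw 0.975 turned 1.776  tz -0.223 [ 6.5 -1.4 -7.3] [0.4698 0.1426 0.0291] 55
tau6 -0.118
```

```bash
python3 -m handwheel '[[[0,0,0],0.1,0.3],[[0,0,0],0.1,0.3]]' >/dev/null && python3 p.py
python3 -m handwheel '[[[0,0,0],0.1,0.3],[[0,0,0],0.1,0.3]]' >/dev/null && python3 p.py
python3 -m handwheel '[[[0,0,0],0.1,0.3],[[0,0,0],0.1,0.3]]' >/dev/null && python3 p.py
python3 -m handwheel '[[[0,0,0],0.05,0.3],[[0,0,0],0.05,0.3]]' >/dev/null && python3 p.py
python3 -m handwheel '[[[0,0,0],0,0.3]]' >/dev/null && python3 p.py
```

```text
yaw 1.076 turned 1.877  tz 0.000 [ 8.1 -0.3 -7.8] [0.4699 0.1427 0.0291] 56
tau6 -0.154
yaw 1.176 turned 1.977  tz 0.070 [ 7.3  1.6 -8.2] [0.4701 0.143  0.0291] 56
tau6 -0.054
yaw 1.275 turned 2.076  tz 0.048 [ 7.7  1.3 -9.3] [0.4702 0.1432 0.0292] 56
tau6 -0.107
yaw 1.324 turned 2.125  tz -0.215 [ 7.1  2.9 -6.8] [0.4702 0.1434 0.0291] 56
tau6 -0.327
yaw 1.324 turned 2.125  tz -0.214 [ 7.5  2.3 -9.8] [0.4702 0.1434 0.0292] 56
tau6 -0.190
```

```bash
for i in 1; do python3 -m handwheel '[[[0,0,0],0.03,0.3],[[0,0,0],0.03,0.3]]' >/dev/null && python3 p.py; done
for i in 1 2 ; do python3 -m handwheel '[[[0,0,0],0,0.3]]' >/dev/null && python3 p.py; done
```

```text
yaw 1.354 turned 2.155  tz -0.268 [  8.8   2.7 -11.9] [0.4702 0.1435 0.0292] 55
tau6 -0.288
yaw 1.354 turned 2.155  tz -0.202 [ 7.   2.4 -9. ] [0.4702 0.1435 0.0291] 56
tau6 -0.242
yaw 1.354 turned 2.155  tz -0.115 [ 7.   3.  -9.2] [0.4702 0.1435 0.0291] 56
tau6 -0.262
```

```bash
for i in 1; do python3 -m handwheel '[[[0,0,0],0.035,0.3],[[0,0,0],0.035,0.3]]' >/dev/null && python3 p.py; done
for i in 1 2 ; do python3 -m handwheel '[[[0,0,0],0,0.3]]' >/dev/null && python3 p.py; done
```

```text
yaw 1.388 turned 2.189  tz -0.498 [ 8.2  2.1 -9.6] [0.4702 0.1436 0.0291] 56
tau6 -0.504
yaw 1.388 turned 2.189  tz -0.338 [ 6.4  0.9 -8.4] [0.4702 0.1436 0.0292] 57
tau6 -0.336
yaw 1.388 turned 2.189  tz -0.460 [  7.1   2.7 -11.5] [0.4702 0.1436 0.0292] 56
tau6 -0.360
```

Torque is now about 0.43 N·m and rising, well above the 0.18 of a click, after five click spacings: this is the end stop, barely loaded. Now I turn back clockwise 5 × 0.419 plus about 0.08 of unloading, a total of 2.18 rad.

```bash
python3 -m handwheel '[[[0,0,0],-0.08,0.3],[[0,0,0],-0.08,0.3],[[0,0,0],-0.08,0.3]]' >/dev/null && python3 p.py
python3 -m handwheel '[[[0,0,0],-0.12,0.3],[[0,0,0],-0.24,0.3],[[0,0,0],-0.36,0.3],[[0,0,0],-0.42,0.3],[[0,0,0],-0.42,0.3]]' >/dev/null && python3 p.py
python3 -m handwheel '[[[-0.0005,0,0],-0.12,0.3],[[-0.0005,0,0],-0.24,0.3],[[-0.0005,0,0],-0.36,0.3],[[-0.0005,0,0],-0.42,0.3],[[-0.0005,0,0],-0.42,0.3]]' >/dev/null && python3 p.py
python3 -m handwheel '[[[0,0,0],-0.12,0.3],[[0,0,0],-0.24,0.3],[[0,0,0],-0.36,0.3],[[0,0,0],-0.42,0.3],[[0,0,0],-0.42,0.3]]' >/dev/null && python3 p.py
```

```text
yaw 1.309 turned 2.110  tz -0.152 [ 7.2  1.2 -8.1] [0.4702 0.1433 0.0292] 57
tau6 -0.153
yaw 0.889 turned 1.690  tz -0.186 [ 6.9 -0.9 -8. ] [0.4696 0.1424 0.0291] 57
tau6 -0.066
yaw 0.470 turned 1.271  tz -0.182 [ 6.2 -2.4 -6.3] [0.4688 0.1417 0.0291] 57
tau6 -0.074
yaw 0.052 turned 0.853  tz -0.172 [ 3.4 -4.1 -2.4] [0.4677 0.1416 0.0291] 58
tau6 -0.051
```

```bash
python3 -m handwheel '[[[0,0,0],-0.12,0.3],[[0,0,0],-0.24,0.3],[[0,0,0],-0.36,0.3],[[0,0,0],-0.42,0.3],[[0,0,0],-0.42,0.3]]' >/dev/null && python3 p.py
python3 -m handwheel '[[[0,0,0],-0.12,0.3],[[0,0,0],-0.24,0.3],[[0,0,0],-0.36,0.3],[[0,0,0],-0.43,0.3],[[0,0,0],-0.43,0.3]]' >/dev/null && python3 p.py
python3 -m handwheel '[[[0,0,0],0,0.3]]' >/dev/null && python3 p.py
```

```text
yaw -0.366 turned 0.435  tz -0.193 [ 0.5 -4.3  2.4] [0.4667 0.1418 0.029 ] 58
tau6 -0.054
yaw -0.795 turned 0.006  tz -0.000 [-3.5 -1.8  7. ] [0.4658 0.1423 0.029 ] 59
tau6 0.088
yaw -0.794 turned 0.007  tz -0.102 [-2.3 -1.5  4.6] [0.4659 0.1423 0.029 ] 59
tau6 -0.047
```

The knob sits in its fifth position with hardly any load. Release, lift, close the fingers and move above the pad.

```bash
python3 -m handwheel '[[[0,0,0],0,0.6],[[0,0,0],0,1],[[0,0,0],0,1],[[0,0,0],0,1],[[0,0,0.03],0,1],[[0,0,0.06],0,1],[[0,0,0.11],0,1],[[0,0,0.17],0,1]]'
python3 -m handwheel '[[[0.03,-0.03,0],0,0],[[0.065,-0.065,0],0,0],[[0.1,-0.1,0],0,0],[[0.13,-0.14,0],0,0],[[0.16,-0.175,0],0,0],[[0.189,-0.2,0],0,0],[[0.189,-0.2,0],0,0],[[0.189,-0.2,0],0,0]]'
python3 p.py
python3 - <<'E'
from h import *
im,d=viewer.read_camera("side");cv2.imwrite("pics/s4.png",cv2.resize(im[110:270,150:350,::-1],(800,640)[:2] if 0 else (750,600),interpolation=cv2.INTER_CUBIC))
print(viewer.find_in("side","jaw_pad")[:1])
E
```

```text
t: 19.8
position: [0.4652, 0.1416, 0.1986]
eef_rot: [-0.0, 0.926, 0.378, -0.001]
ft_force: [0.2, 0.6, 0.4]
opening: 0.0853
grip_force: 0.0
t: 20.8
position: [0.6547, -0.0578, 0.1977]
eef_rot: [-0.001, 0.926, 0.378, -0.001]
ft_force: [0.3, -0.1, -1.0]
opening: -0.0003
grip_force: 0.0
yaw -0.796 turned 0.005  tz 0.030 [ 0.3 -0.1 -1. ] [ 0.6547 -0.0578  0.1977] 0
tau6 -0.001
[{'box': [267.9, 187.6, 72.4, 65.5], 'score': 0.86}]
```

View pics/s4.png

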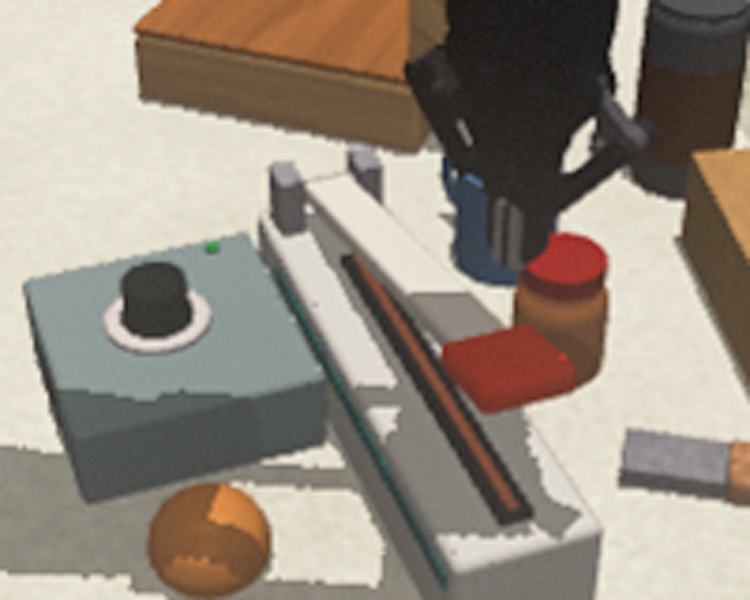

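The shut fingers hang about 65 mm above the pad's middle at crop (510,360), and nothing else has moved. I descend until contact.

```bash
python3 -m handwheel '[[[0,0,-0.025],0,0],[[0,0,-0.05],0,0],[[0,0,-0.06],0,0],[[0,0,-0.07],0,0],[[0,0,-0.07],0,0]]'
python3 -m handwheel '[[[0,-0.002,-0.01],0,0],[[0,-0.003,-0.02],0,0],[[0,-0.003,-0.02],0,0]]'
python3 -m handwheel '[[[0,-0.001,-0.01],0,0],[[0.001,-0.003,-0.02],0,0],[[0.001,-0.003,-0.02],0,0]]'
```

```text
t: 21.52
position: [0.6554, -0.0579, 0.1285]
eef_rot: [-0.0, 0.926, 0.378, 0.0]
ft_force: [-1.3, 0.6, 1.4]
opening: 0.0
grip_force: 0.7
t: 21.9
position: [0.6554, -0.0617, 0.1076]
eef_rot: [0.0, 0.926, 0.378, -0.0]
ft_force: [-0.6, -0.4, 2.7]
opening: 0.0
grip_force: 1.3
t: 22.28
position: [0.6558, -0.0643, 0.087]
eef_rot: [-0.001, 0.926, 0.378, -0.001]
ft_force: [-0.0, 0.5, 4.2]
opening: 0.0
grip_force: 2.0
```

```bash
python3 -m handwheel '[[[0,-0.001,-0.01],0,0],[[0.001,-0.003,-0.019],0,0],[[0.001,-0.003,-0.019],0,0]]'
python3 -m handwheel '[[[0,0,-0.003],0,0],[[0,-0.001,-0.006],0,0],[[0,-0.001,-0.006],0,0]]'
python3 - <<'E'
from h import *
im,d=viewer.read_camera("side")
cv2.imwrite("pics/s5.png",cv2.resize(im[110:270,150:350,::-1],(750,600),interpolation=cv2.INTER_CUBIC))
cp,st,m=blobs(im[...,::-1],(250,330,185,260),lambda b,g,r:(r>90)&(g<70)&(b<60)&(r>2*g))
P=np.array([world("side",(u,v),d[v,u]) for v,u in np.argwhere(m)]);print(cp,st,P.mean(0),np.percentile(P[:,2],[5,50,90,97]))
E
```

```text
t: 22.65
position: [0.6568, -0.0665, 0.0684]
eef_rot: [-0.001, 0.926, 0.378, -0.0]
ft_force: [-1.6, 3.1, 5.1]
opening: 0.0001
grip_force: 2.6
t: 23.02
position: [0.6574, -0.0678, 0.0636]
eef_rot: [-0.0, 0.926, 0.378, 0.0]
ft_force: [-2.4, 3.8, 5.8]
opening: 0.0
grip_force: 2.7
[284.14319249 240.03755869] [269 227  33  25 426] [ 0.65101385 -0.07838826  0.10421141] [0.09482346 0.10228646 0.10415223 0.10508638]
```

View pics/s5.png

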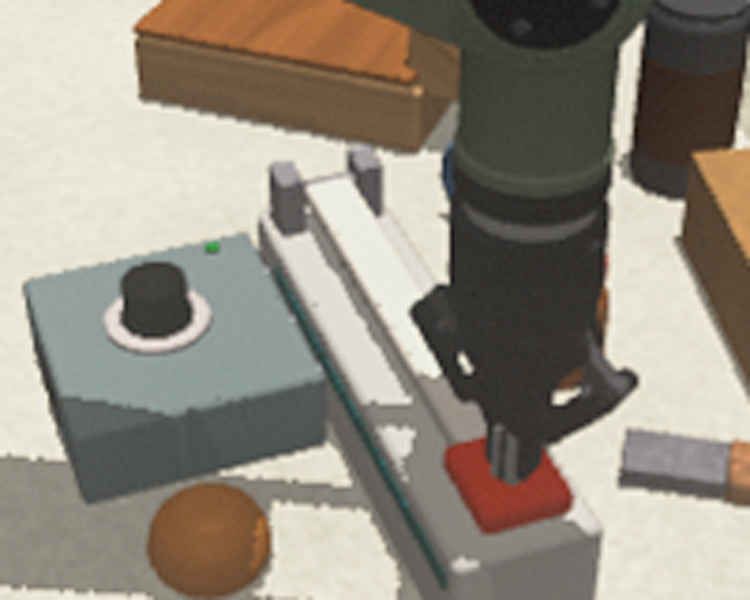

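The pad is at z of about 0.104, 71 mm down, and the jaw is closed with no sign of crushing. I hold to about 2 s in total, then rise.

```bash
python3 -m handwheel '[[[0,0,0],0,0],[[0,0,0],0,0],[[0,0,0],0,0],[[0,0,0],0,0],[[0,0,0],0,0],[[0,0,0],0,0],[[0,0,0],0,0],[[0,0,0],0,0],[[0,0,0],0,0],[[0,0,0],0,0],[[0,0,0],0,0],[[0,0,0],0,0]]'
python3 -m handwheel '[[[0,0.001,0.015],0,0],[[-0.001,0.004,0.03],0,0],[[-0.001,0.006,0.045],0,0],[[-0.002,0.008,0.06],0,0],[[-0.002,0.008,0.075],0,0],[[-0.002,0.008,0.1],0,0],[[-0.002,0.008,0.15],0,0],[[-0.002,0.008,0.15],0,0],[[-0.002,0.008,0.15],0,0]]'
python3 - <<'E'
from h import *
im,d=viewer.read_camera("side")
cv2.imwrite("pics/s6.png",cv2.resize(im[110:310,130:330,::-1],(600,600),interpolation=cv2.INTER_CUBIC))
cp,st,m=blobs(im[...,::-1],(250,330,185,260),lambda b,g,r:(r>90)&(g<70)&(b<60)&(r>2*g))
P=np.array([world("side",(u,v),d[v,u]) for v,u in np.argwhere(m)]);print(np.percentile(P[:,2],[5,50,90]))
for n in("roll","simit","sesame_jar","mug"):print(n,np.round(viewer.find_in("side",n)[0]["box"]))
E
```

```text
t: 24.58
position: [0.6574, -0.0678, 0.0639]
eef_rot: [-0.0, 0.926, 0.378, 0.0]
ft_force: [-0.6, 3.9, 5.3]
opening: -0.0002
grip_force: 2.7
t: 25.7
position: [0.655, -0.0601, 0.213]
eef_rot: [-0.0, 0.926, 0.378, -0.0]
ft_force: [0.4, -0.3, -0.1]
opening: -0.0
grip_force: 0.0
[0.1693885  0.17561382 0.17994269]
roll [208. 256.  32.  29.]
simit [226. 299.  60.  51.]
sesame_jar [297. 192.  25.  42.]
mug [283. 167.  31.  36.]
```

View pics/s6.png

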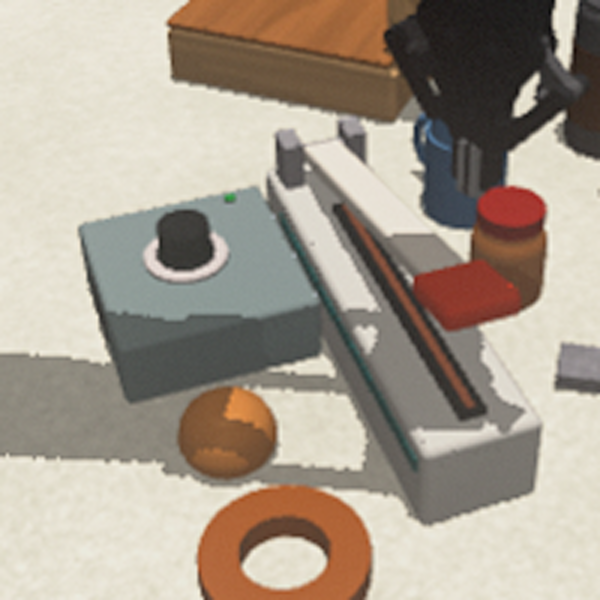

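The pad at crop (465,295) is back at 0.176 m, the gripper is clear of it, and the bread, jar and mug stand where they were.

```bash
python3 -c "
from rig import order
print(order.job_done())"
```

```text
the job is handed in; nothing more can be done
None
```

I turned the knob to its end stop without forcing it, then five clicks clockwise (judged by angle and felt torque), let go, held the sealing arm fully down for about two seconds and let it rise; the job is handed in at about 26 s, but no verdict came back.

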